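# Fasten a battery in its bench cradle with the wing nut

### The job

Push the battery gently along its cradle until it sits fully home against the far stop, then tighten the wing nut (clockwise from above) until the clamp holds the battery's foot ledge firmly, without overtightening it. The plastic cable duct above the clamp leaves room to turn the nut only in short arcs: do not knock or lean on the duct, and leave the other things on the bench alone.

Things in the scene. Friction and masses are not known exactly. Their poses are not given: they have to be found in the camera images.
- cradle: Aluminium battery cradle fixed to the bench, base plate 215 x 205 x 10 mm. Origin: on the bench, under the centre of the battery's home place; x runs along the cradle to its stop (roughly away from the robot), y to the left. Low rails (inner faces y = +-56.5 mm, 22 mm high at +y, 32 at -y) guide the battery's foot; the end near the robot is open.
- stop (a point): Middle of the inner face of the cradle's upright stop plate (120 mm wide, 90 mm high), 75 mm along +x from the cradle's origin, 30 mm above the bench. Fixed; axes as the cradle.
- battery: Black battery, grey top, 0.8 to 1 kg: case 150 (x) x 86 x 94 mm, terminals to 114 mm; foot ledges 12 x 12 mm along both long sides. Origin: centre of underside; axes as the cradle. It stands on a rubber pad, underside 11 to 14 mm above the bench (varies), its end face 20 to 34 mm short of the stop. Home: end face touches the stop. Sliding takes 3 to 9 N; never push over 40 N.
- clamp: Steel clamp arm, 26 mm wide, that slides straight up and down on the cradle's stud and does not turn. Origin: on the stud's axis, level with the underside of its toe. It moves only as the nut is turned: 2.5 mm down per radian (quick thread).
- toe (a point): Middle of the underside of the clamp's hard rubber toe (26 x 10 mm), 40.5 mm from the stud's axis towards the battery, over its left ledge. Starts 4 to 10 mm above the ledge's top (12 mm above the battery's underside). Once it bears, the clamp force grows by about 100 N per radian of nut.
- wing_nut: Big steel two-wing nut on the clamp; moves down with it. Origin: on the stud's axis at mid height of the wings; x along wings, z up. Wings: 8 mm thick upright discs, 24 mm across, out to 34 mm radius, joined by a bar; the round hub (r 9 mm) ends 6 mm below the origin. Pinch it, or push a wing with closed fingertips, under 40 N. Clockwise from above tightens; it stays where left.
- stud (a point): Top end of the 8 mm stud that passes through the nut, 85 mm above the bench. Torque to turn the nut: steady 0.25 N m running free (10 N at 24 mm radius); once the toe bears on the ledge it rises by 0.0025 N m per newton of clamp force. Right: about 0.37 N m (clamp force 50 N); below 0.32 loose, above 0.45 overtightened. Read with the finger stopped, it shows some 0.05 less.
- duct: Grey plastic cable duct, 130 x 14.5 x 12 mm along the cradle's x, on two 8 mm posts (x = +-58, y = 61.5 mm) between battery and stud. Fixed. Origin and axes as the cradle's. It spans y = 51 to 65.5, z = 86 to 98 mm: its edge is 27 mm from the stud's axis, above the wings: wings pass beneath it, fingers cannot. Do not load it with over 8 N.
- spanner: Bystander: open-ended spanner, 150 mm long. Leave alone.
- screwdriver: Bystander: screwdriver, 180 mm long. Leave alone.
- tape_roll: Bystander: ring of yellow tape, 90 mm across, 24 mm high. Leave alone.
- meter: Bystander: grey hand-held test meter, 75 x 140 x 34 mm, lying on its back. Leave alone.
- terminal_cap: Bystander: small black terminal cap, 34 x 26 x 22 mm. Leave alone.
- screw_tub: Bystander: steel bowl, 76 mm across, 45 mm high. Leave alone.
- spray_can: Bystander: upright can, 54 mm across, 170 mm high. Leave alone.

How it is judged (in metres and radians):
On the way, in this order (a step that is already met when the one before it is completed fails the run):
1. the battery is fully home against the stop (x of battery in the frame of cradle between -0.003 and 0.003 m), for 0.2 s.
2. the clamp bears firmly on the battery's ledge (contact force between clamp and battery above 25 N), for 0.2 s.
At the end, for the whole second after the job is handed in: The battery stands level (within 0.05 rad) and at rest within 3 mm of touching the stop, and the clamp's toe presses on it with 25 to 85 N, the nut at rest (all of step 1 and contact force between clamp and battery between 25 and 85 N and angle between battery's own z axis and vertical below 0.05 rad and linear speed of battery below 0.01 m/s and angular speed of wing_nut below 0.05 rad/s).
It fails at once if the battery is shoved with more than 40 N (contact force between the fingers and battery above 40 N).
It fails at once if the wing nut is overtightened (clamp force over 100 N) (contact force between clamp and battery above 100 N).
It fails at once if the wing nut is pushed with more than 40 N (contact force between the fingers and wing_nut above 40 N).
It fails at once if the robot knocks or leans on the cable duct (over 8 N) (contact force between any of the arm, the fingers and duct above 8 N).
It fails at once if a bystander is shifted by more than 20 mm (distance of any of spanner, screwdriver, tape_roll, meter, terminal_cap, screw_tub, spray_can from where it was at the start of the episode above 0.02 m).
It also fails if it takes over 72 s, if anything falls off the work surface, if the arm or the gripper's body presses on something with over 40 N, if the wrist force passes 120 N, or if a joint passes its speed limit or range.

### The arm

A 6-joint arm with a two-finger parallel gripper is mounted at the origin on the work surface. World frame = base frame: x ahead of the robot, y to its left, z up, the work surface at z = 0. Lengths are in mm, angles in rad, forces in N, time in s.
With the tool pointing down it reaches from about 425 to 950 mm from the base axis. Payload 3.5 kg.
Tool frame: the origin (TCP) lies midway between the tips of the shut fingers; the grasp point (between the pads) lies 19 mm behind it (ctrl.grasp_offset is the z of the grasp point in the tool frame, in mm); z points along the fingers, y is the line along which they close (so a half turn about z gives the same grasp; the last joint's range is limited). The gripper opens to 85 mm and grips with 20 to 120 N. Pads are 22 mm wide; open, the fingers measure 114 mm over their backs; the gripper's body (76 mm by 85 mm) begins 54 mm behind the grasp point. The pads swing forward as they close: fully open they stand 13 mm farther back than shut.
Start: joints at [-1.4, 0.286, 1.577, -0, 1.279, -0.15], TCP at [212.868, -640.541, 231.325] pointing down, gripper open.
Joint ranges: [-2.77, 2.77], [-0.9, 2.22], [0.21, 2.48], [-1.53, 4.67], [0.24, 2.81], [-2.84, 2.84]. Speed limits (rad/s): [2.79, 2.79, 3.14, 3.14, 3.14, 3.14].

### API

Orientations are given as a unit quaternion [w, x, y, z].
In Python, from rig import ctrl gives the robot as it stands.
- The arm moves only by the shell command python3 -m inch 'ROWS' [FORCE]. ROWS is a JSON list of rows, 1 to 10 of them, each written [[rx, ry, rz], [dx, dy, dz], opening]: a rotation vector rx, ry, rz in fractions of the full range, 1 being 2 pi rad, then dx, dy, dz in parts of the range, where 1.0 means 200 mm, then the opening from 0.0 (shut) to 1.0 (fully open); each row shifts and turns the commanded pose from where the row before left it, along the tool's axes as they then stand; what a row does not reach is not made up. A row lasts 1/12 s, in which the tool goes at most 41.7 mm and 0.125 rad, less where a joint would pass 70% of its speed; a pose out of reach is approached as far as the arm can. The fingers move at their own pace and stop on an object; FORCE is the grip in N (left out, the last holds). Time passes only in rows, so rows that do not move let the fingers close. It prints the time, the measured TCP pose, the force, the opening and the grip force at its end. Shift and turn numbers lie between -1 and 1, and a call with a number outside is refused. Input that does not fit is refused with a message, and nothing moves.
- ctrl.observe(): the state, without advancing time (a new reading comes with each control period).
- ctrl.capture(name): name is "scene" or "top" or "wrist"; returns the picture (420x560x3 uint8, red, green, blue); there is no depth.
- ctrl.get_calibration(name): a dict with "K" (3x3 intrinsics, pixels), "cam_to_world" (4x4, takes a point from camera to world coordinates). Camera axes: x right, y down, z forward; pixel columns grow to the right and rows downward; lengths in mm; the calibration is good to about 2 mm. A picture is of the moment at which its call begins: read the wrist's pose just before it. get_calibration takes no time and is no camera call; for the wrist camera it gives the pose at the moment of the call.
- ctrl.finish_job(): hands the job in; it is judged then, once.
Trained networks look in the newest picture that a camera, given by its name, has taken for a name from the list of things; names that differ only in an ending like _2 or _b are one class to them, and where a whole thing is asked for, a point or a joint stands for the part that bears it (a point fixed in the world has none). Each returns a list of dicts, best first, with "conf" (0 to 1); they miss things now and then, are a little off and sometimes report something else, mostly with a low value. They report only what shows in the picture. A call takes as long as a camera call.
- ctrl.outline_of(name, camera): "region" (420x560 bool, what is visible of it) and "bbox" ([left, top, width, height] in pixels, round what is visible of it).
The state is a dict: "time_s": time; "joint_pos": joint angles; "dq": joint speeds; "tau": joint torques, N m; "tcp_pos": TCP position; "tool_rot": TCP orientation; "force": force on the tool from outside, world axes, zero at the start; "moment": the same for the moment, N m; "gripper_width": opening from 0.0 (shut) to 1.0 (fully open); "grasp_force": force on a finger pad.
Only numpy, scipy, OpenCV 4.12 (cv2) and the standard library are available. Lean on these libraries where they do the work, as an engineer would, in place of code of your own. Each camera call takes 0.05 s, during which the arm holds its last target. There are 200 camera calls.

## Working session

There is one attempt and no reset: what is moved stays moved. The work goes in short steps, Python scripts to look and compute and a shell command to move; the robot and the scene stay as the last step left them, time stands still between calls to the robot, and variables do not carry over. Pictures are saved under pics/ and viewed, at most 10 in all, crops included, and the job is handed in when it is done.

```bash
ls; mkdir -p pics
python3 - <<'E'
from rig import ctrl
import cv2,numpy as np
o=ctrl.observe();print({k:np.round(v,3) for k,v in o.items()})
ims=[]
for c in("scene","top"):
    im=ctrl.capture(c);cv2.imwrite(f"pics/{c}0.png",im[:,:,::-1]);
    k=ctrl.get_calibration(c);print(c,np.round(k["K"],1).tolist(),np.round(k["cam_to_world"],4).tolist())
    for n in("battery","cradle","wing_nut","clamp","duct","spray_can","screw_tub","meter"):
        r=ctrl.outline_of(n,c);print(n,[(round(d["conf"],2),d["bbox"]) for d in r[:2]])
E
```

```text
pics
{'time_s': np.float64(0.0), 'joint_pos': array([-1.4  ,  0.287,  1.578, -0.   ,  1.279, -0.15 ]), 'dq': array([-0.   , -0.001,  0.002,  0.001,  0.001, -0.   ]), 'tau': array([ 1.0000e-03, -4.0598e+01, -2.9263e+01, -0.0000e+00,  6.0000e-03,
        0.0000e+00]), 'tcp_pos': array([ 212.757, -639.894,  229.913]), 'tool_rot': array([-0.001,  0.987,  0.16 , -0.   ]), 'force': array([ 0.383, -0.174, -0.053]), 'moment': array([-0.014,  0.025,  0.006]), 'grasp_force': np.float64(0.0), 'gripper_width': np.float64(1.0)}
scene [[441.4, 0.0, 278.7], [0.0, 441.4, 209.5], [0.0, 0.0, 1.0]] [[-0.7477, 0.4924, -0.4456, 973.3651], [0.664, 0.5456, -0.5113, 544.598], [-0.0087, -0.6781, -0.7349, 831.7624], [0.0, 0.0, 0.0, 1.0]]
battery [(0.71, [181.4, 159.5, 76.3, 79.0])]
cradle [(0.84, [165.0, 196.1, 116.3, 78.1])]
wing_nut [(0.5, [216.5, 218.7, 28.5, 9.7])]
clamp [(0.59, [215.3, 215.7, 28.3, 18.1])]
duct [(0.68, [192.1, 192.3, 55.7, 54.4])]
spray_can [(0.81, [361.5, 306.7, 45.6, 70.5])]
screw_tub [(0.72, [160.5, 144.5, 29.5, 25.9]), (0.31, [165.0, 195.7, 115.6, 76.9])]
meter [(0.72, [233.8, 130.1, 29.9, 10.7]), (0.55, [111.2, 169.5, 60.9, 38.4])]
top [[521.0, 0.0, 279.2], [0.0, 521.0, 205.8], [0.0, 0.0, 1.0]] [[-0.025, -0.9881, 0.1518, 343.1375], [-0.9995, 0.0279, 0.0172, -5.0119], [-0.0212, -0.1513, -0.9883, 1254.2502], [0.0, 0.0, 0.0, 1.0]]
battery [(0.59, [312.6, 143.8, 49.3, 74.5])]
cradle [(0.57, [284.1, 126.5, 84.5, 94.9])]
wing_nut [(0.69, [288.7, 156.1, 18.6, 17.8])]
clamp [(0.65, [290.0, 155.1, 22.1, 20.3]), (0.55, [407.6, 237.6, 45.1, 62.8])]
duct [(0.88, [309.1, 137.1, 7.6, 52.8])]
spray_can [(0.6, [93.0, 157.6, 43.4, 36.8])]
screw_tub [(0.64, [425.8, 176.0, 31.1, 28.3])]
meter [(0.83, [380.9, 109.3, 64.0, 57.5])]
```

Run:
```python
import cv2,numpy as np
a=cv2.imread("pics/scene0.png")[110:300,100:420];b=cv2.imread("pics/top0.png")[90:310,70:470]
a=cv2.resize(a,(800,475),interpolation=3)[:,:620];b=cv2.resize(b,None,fx=2,fy=2,interpolation=3)
cv2.imwrite("pics/a.png",a);cv2.imwrite("pics/b.png",b)
```

```text
(no output)
```

View pics/a.png

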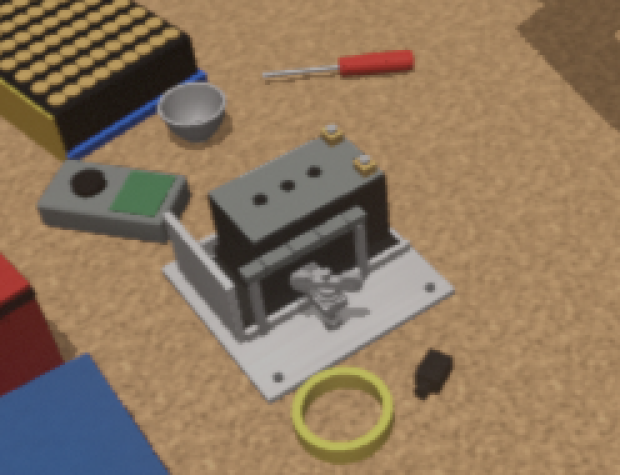

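View pics/b.png

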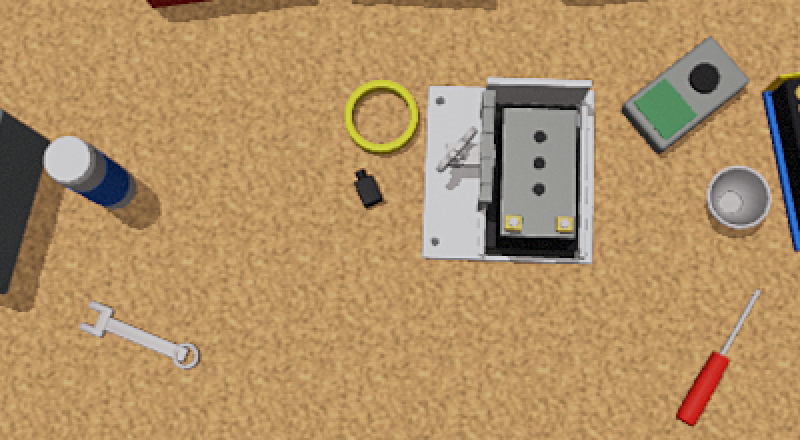

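The scene view shows the cradle with its stop at the far left end. The battery is in the rails, with the duct between it and the wing nut. In the top crop the nut is at about (458,150) and the duct at (488,150). The tape roll and terminal cap lie on the nut's left.

```bash
cat > h.py <<'E'
from rig import ctrl
import cv2,numpy as np
from scipy.spatial.transform import Rotation as R
def back(uv,z,k):
    K=np.array(k["K"]);T=np.array(k["cam_to_world"]);d=T[:3,:3]@np.linalg.inv(K)@[uv[0],uv[1],1.]
    return T[:3,3]+d*(z-T[2,3])/d[2]
def proj(P,k):
    K=np.array(k["K"]);T=np.array(k["cam_to_world"]);p=(np.atleast_2d(P)-T[:3,3])@T[:3,:3]@K.T
    return p[:,:2]/p[:,2:]
def st():
    o=ctrl.observe();q=np.array(o["tool_rot"]);r=R.from_quat(q[[1,2,3,0]]);return o,r
def togo(p,yaw_y=None):
    "tool-axis displacement to world p"
    o,r=st();return r.inv().apply(np.array(p)-o["tcp_pos"])
E
python3 - <<'E'
from h import *
k=ctrl.get_calibration("top")
im=ctrl.capture("top")
for n,z in(("duct",98),("battery",107),("wing_nut",70)):
    d=ctrl.outline_of(n,"top")[0];r=cv2.minAreaRect(np.argwhere(d["region"])[:,::-1].astype(np.float32))
    pts=cv2.boxPoints(r);print(n,r[2],np.round(back(r[0],z,k)),[np.round(back(p,z,k)[:2]).tolist() for p in pts])
for u,v in((430,86),(425,258),(592,262),(593,80)): print(np.round(back((70+u/2,90+v/2),10,k)))
w=ctrl.get_calibration("wrist");T=np.array(w["cam_to_world"]);o,r=st()
print(np.round(w["K"],1).tolist(),"cam in tool",np.round(r.inv().apply(T[:3,3]-o["tcp_pos"])),np.round(r.inv().as_matrix()@T[:3,:3],3).tolist(),"toolaxes",np.round(r.as_matrix(),3).tolist())
E
```

```text
duct 1.2730300426483154 [614. -64.  98.] [[548.0, -53.0], [683.0, -60.0], [682.0, -76.0], [547.0, -68.0]]
battery 2.4895527362823486 [ 577. -116.  107.] [[501.0, -57.0], [663.0, -70.0], [655.0, -176.0], [493.0, -161.0]]
wing_nut 47.72631072998047 [618. -33.  70.] [[604.0, -3.0], [647.0, -51.0], [632.0, -63.0], [590.0, -15.0]]
[716.  -2.  10.]
[502.   9.  10.]
[ 491. -191.   10.]
[ 717. -203.   10.]
[[375.4, 0.0, 282.4], [0.0, 375.4, 212.1], [0.0, 0.0, 1.0]] cam in tool [  73.   -1. -142.] [[0.0, -0.959, -0.282], [1.0, 0.0, -0.001], [0.001, -0.282, 0.959]] toolaxes [[0.949, 0.315, -0.0], [0.315, -0.949, 0.0], [-0.0, -0.0, -1.0]]
```

The rows are not in the units I measure in: shifts go in shares of 200 mm and turns go in shares of 2 pi rad. I convert before sending: 30 mm is 0.15, -26.4 mm is -0.132.

```bash
python3 -m inch '[[[0,0,0],[0.15,-0.132,0],0],[[0,0,0],[0.15,-0.132,0],0],[[0,0,0],[0.15,-0.132,0],0],[[0,0,0],[0.15,-0.132,0],0],[[0,0,0],[0.15,-0.132,0],0],[[0,0,0],[0.15,-0.132,0],0],[[0,0,0],[0.15,-0.132,0],0],[[0,0,0],[0.15,-0.132,0],0],[[0,0,0],[0.15,-0.132,0],0],[[0,0,0],[0.15,-0.132,0],0]]'; python3 -m inch '[[[0,0,0],[0.15,-0.132,0],0],[[0,0,0],[0.15,-0.132,0],0],[[0,0,0],[0.15,-0.132,0],0],[[0,0,0],[0.15,-0.132,0],0],[[0,0,0],[0.15,-0.132,0],0],[[0,0,0],[0.15,-0.132,0],0],[[0,0,0.0148],[0,0,0],0],[[0,0,0.0148],[0,0,0],0],[[0,0,0.0148],[0,0,0],0],[[0,0,0.0148],[0,0,0],0]]'; python3 -m inch '[[[0,0,0],[0,0,0],0],[[0,0,0],[0,0,0],0]]'
python3 - <<'E'
from h import *
import pickle
k=ctrl.get_calibration("wrist");im=ctrl.capture("wrist");cv2.imwrite("pics/w1.png",im[:,:,::-1]);pickle.dump(k,open("w1.pkl","wb"))
for n in("battery","wing_nut","duct","clamp"):print(n,[(round(d["conf"],2),d["bbox"]) for d in ctrl.outline_of(n,"wrist")[:2]])
print(ctrl.observe()["joint_pos"],st()[1].as_matrix().round(3).tolist())
E
```

```text
time_s: 1.93
tcp_pos: [414.9, -293.7, 231.7]
tool_rot: [0.0, 0.987, 0.16, 0.0]
force: [1.0, -0.5, 0.1]
gripper_width: -0.004
grasp_force: 0.0
time_s: 2.77
tcp_pos: [535.4, -87.8, 231.4]
tool_rot: [0.0, 1.0, -0.027, 0.0]
force: [0.5, -1.0, 0.4]
gripper_width: 0.002
grasp_force: 0.0
time_s: 2.93
tcp_pos: [535.2, -88.3, 231.4]
tool_rot: [0.0, 1.0, -0.024, 0.0]
force: [0.3, -0.1, 0.3]
gripper_width: -0.002
grasp_force: 0.0
battery [(0.97, [256.8, 19.7, 140.6, 215.0])]
wing_nut []
duct [(0.68, [230.0, 0.6, 22.5, 180.0])]
clamp [(0.65, [172.0, 50.6, 92.9, 71.9])]
[-3.50965438e-01 -6.56695348e-03  1.90290187e+00  1.06722039e-05
  1.24517009e+00  1.27043850e+00] [[0.999, -0.051, 0.0], [-0.051, -0.999, -0.0], [0.0, 0.0, -1.0]]
```

View pics/w1.png

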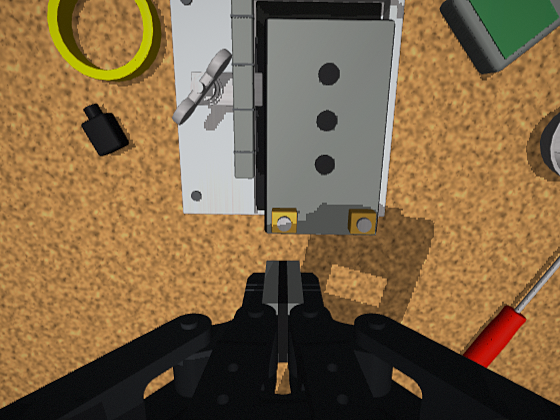

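The wrist picture shows the nut's wings from (228,55) to (178,120), centred near (204,88). The duct's near end is at (234–256,178) and the battery's near top edge runs from (266,233) to (377,233). The gripper's linkage is wide higher up, so I'll push the nut with the closed tips.

Run:
```python
from h import *
import pickle
k=pickle.load(open("w1.pkl","rb"))
f=lambda n,u,v,z:print(n,np.round(back((u,v),z,k),1))
f("duct nl",234,177,98);f("duct nr",256,179,98);f("duct fl",232,15,98)
f("bat nl",266,233,107);f("bat nr",377,233,107);f("bat fl",267,20,107);f("bat fr",393,20,107)
f("plate nl",184,213,10);f("plate nr",386,213,10)
for z in(60,65,70,75):f("w+%d"%z,228,55,z);f("w-%d"%z,178,120,z);f("stud85",209,90,85)
im=cv2.imread("pics/w1.png")[0:250,150:410];cv2.imwrite("pics/w1c.png",cv2.resize(im,None,fx=2.4*1.25,fy=2.4,interpolation=3)[:600,:780])
```

```text
duct nl [555.4 -51.9  98. ]
duct nr [553.1 -68.2  98. ]
duct fl [664.1 -59.9  98. ]
bat nl [513.2 -73.6 107. ]
bat nr [ 509.2 -157.1  107. ]
bat fl [658.3 -83.1 107. ]
bat fr [ 654.3 -164.1  107. ]
plate nl [504.4  14.1  10. ]
plate nr [ 494.5 -189.8   10. ]
w+60 [644.1 -50.1  60. ]
w-60 [597.2  -5.1  60. ]
stud85 [618.2 -37.3  85. ]
w+65 [643.6 -50.7  65. ]
w-65 [597.4  -6.5  65. ]
stud85 [618.2 -37.3  85. ]
w+70 [643.  -51.4  70. ]
w-70 [597.6  -7.8  70. ]
stud85 [618.2 -37.3  85. ]
w+75 [642.4 -52.   75. ]
w-75 [597.7  -9.2  75. ]
stud85 [618.2 -37.3  85. ]
```

View pics/w1c.png

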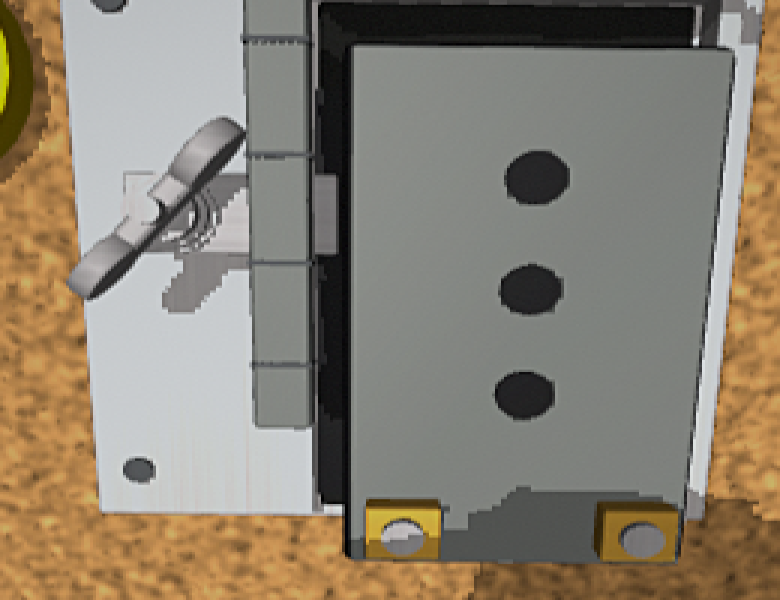

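Converted, 34 mm is 0.17, 31 mm is 0.155.

```bash
python3 -m inch '[[[0,0,0],[-0.13,0.073,0],0],[[0,0,0],[-0.13,0.073,0],0],[[0,0,0],[0,0,0.17],0],[[0,0,0],[0,0,0.17],0],[[0,0,0],[0,0,0.17],0],[[0,0,0],[0,0,0.17],0],[[0,0,0],[0,0,0.155],0],[[0,0,0],[0,0,0],0],[[0,0,0],[0,0,0],0]]'
python3 - <<'E'
from h import *
o,r=st();print(o["force"].round(1),o["tcp_pos"].round(1),togo([500,-115.5,62]).round(1))
k=ctrl.get_calibration("wrist");T=k["cam_to_world"]
kk=__import__("pickle").load(open("w1.pkl","rb"));print(back((200.7,87.5),85,kk).round(1))
E
```

```text
time_s: 3.93
tcp_pos: [480.5, -114.3, 63.0]
tool_rot: [-0.001, 1.0, -0.025, -0.002]
force: [1.1, -0.5, 0.4]
gripper_width: 0.001
grasp_force: 0.0
[ 1.1 -0.5  0.4] [ 480.5 -114.3   63. ] [19.5  0.2  1. ]
[620.2 -31.4  85. ]
```

Converted, 7 mm is 0.035, 5 mm is 0.025.

```bash
python3 -m inch '[[[0,0,0],[0.035,0,0],0],[[0,0,0],[0.025,0,0],0],[[0,0,0],[0.015,0,0],0],[[0,0,0],[0.01,0,0],0],[[0,0,0],[0.01,0,0],0],[[0,0,0],[0.01,0,0],0],[[0,0,0],[0.01,0,0],0]]'; python3 -m inch '[[[0,0,0],[0.01,0,0],0],[[0,0,0],[0.01,0,0],0],[[0,0,0],[0.01,0,0],0],[[0,0,0],[0.01,0,0],0],[[0,0,0],[0.01,0,0],0]]'; python3 -m inch '[[[0,0,0],[0.01,0,0],0],[[0,0,0],[0.01,0,0],0],[[0,0,0],[0.01,0,0],0],[[0,0,0],[0.01,0,0],0]]'
```

```text
time_s: 4.52
tcp_pos: [503.9, -116.3, 66.6]
tool_rot: [0.0, 1.0, -0.025, -0.002]
force: [-10.6, -0.2, 8.2]
gripper_width: 0.001
grasp_force: 4.9
time_s: 4.93
tcp_pos: [513.9, -116.7, 66.6]
tool_rot: [0.0, 1.0, -0.025, -0.002]
force: [-10.9, 0.6, 8.7]
gripper_width: 0.002
grasp_force: 4.9
time_s: 5.27
tcp_pos: [521.8, -117.1, 66.6]
tool_rot: [0.0, 1.0, -0.025, -0.002]
force: [-10.2, 0.9, 8.7]
gripper_width: -0.004
grasp_force: 5.1
```

Converted, -4 mm is -0.02, -3 mm is -0.015.

```bash
python3 -m inch '[[[0,0,0],[0,0,-0.02],0],[[0,0,0],[0,0,-0.015],0],[[0,0,0],[0,0,0],0]]'; python3 -m inch '[[[0,0,0],[0.0075,0,0],0],[[0,0,0],[0.0075,0,0],0],[[0,0,0],[0.0075,0,0],0]]'
```

```text
time_s: 5.52
tcp_pos: [522.6, -116.9, 72.2]
tool_rot: [0.0, 1.0, -0.025, -0.0]
force: [-3.4, 0.0, 0.9]
gripper_width: 0.001
grasp_force: 1.8
time_s: 5.77
tcp_pos: [526.5, -117.2, 72.1]
tool_rot: [0.0, 1.0, -0.025, -0.001]
force: [-7.4, -0.4, 4.3]
gripper_width: 0.0
grasp_force: 3.9
```

Converted, 1.5 mm is 0.0075, 1 mm is 0.005.

```bash
python3 -m inch '[[[0,0,0],[0.0075,0,0],0],[[0,0,0],[0.005,0,0],0],[[0,0,0],[0.005,0,0],0]]'; python3 -m inch '[[[0,0,0],[0.005,0,0],0],[[0,0,0],[0.005,0,0],0]]'; python3 -m inch '[[[0,0,0],[0.005,0,0],0],[[0,0,0],[0.005,0,0],0]]'
```

```text
time_s: 6.02
tcp_pos: [528.2, -117.2, 72.1]
tool_rot: [-0.0, 1.0, -0.025, -0.004]
force: [-16.5, 0.9, 12.2]
gripper_width: 0.004
grasp_force: 8.4
time_s: 6.18
tcp_pos: [528.2, -117.2, 72.1]
tool_rot: [-0.001, 1.0, -0.025, -0.007]
force: [-23.4, 0.3, 15.9]
gripper_width: 0.002
grasp_force: 11.9
time_s: 6.35
tcp_pos: [528.1, -117.0, 72.2]
tool_rot: [-0.001, 1.0, -0.024, -0.01]
force: [-31.2, 0.3, 22.0]
gripper_width: -0.001
grasp_force: 15.5
```

Converted, -40 mm is -0.2, -35 mm is -0.175.

```bash
python3 -m inch '[[[0,0,0],[-0.04,0,0],0],[[0,0,0],[-0.075,0,0],0],[[0,0,0],[-0.1,0,0],0],[[0,0,0],[0,0,-0.175],0],[[0,0,0],[0,0,-0.2],0],[[0,0,0],[0,0,-0.2],0],[[0,0,0],[0,0,-0.2],0],[[0,0,0],[0.1,-0.07,0],0],[[0,0,0],[0.1,-0.07,0],0],[[0,0,0],[0,0,0],0]]'
python3 - <<'E'
from h import *
import pickle
o,r=st();print(o["force"].round(1),o["tcp_pos"].round(1),r.as_matrix().round(3).tolist())
k=ctrl.get_calibration("wrist");im=ctrl.capture("wrist");pickle.dump(k,open("w2.pkl","wb"))
c=cv2.resize(im[0:250,130:430],None,fx=2.6,fy=2.4,interpolation=3);cv2.imwrite("pics/w2.png",c[:,:,::-1])
for n in("battery","wing_nut","duct"):print(n,[(round(d["conf"],2),d["bbox"]) for d in ctrl.outline_of(n,"wrist")[:2]])
E
```

```text
time_s: 7.18
tcp_pos: [537.3, -88.6, 229.7]
tool_rot: [0.001, 1.0, -0.025, 0.005]
force: [-0.7, -0.4, -0.4]
gripper_width: 0.004
grasp_force: 0.0
[-0.7 -0.4 -0.4] [537.3 -88.6 229.7] [[0.999, -0.049, 0.01], [-0.049, -0.999, -0.002], [0.01, 0.001, -1.0]]
battery [(0.72, [252.5, 0.0, 144.0, 202.6]), (0.5, [168.7, 0.0, 235.8, 223.2])]
wing_nut [(0.32, [173.5, 55.7, 88.4, 71.6])]
duct [(0.55, [228.6, 1.1, 26.0, 183.8])]
```

View pics/w2.png

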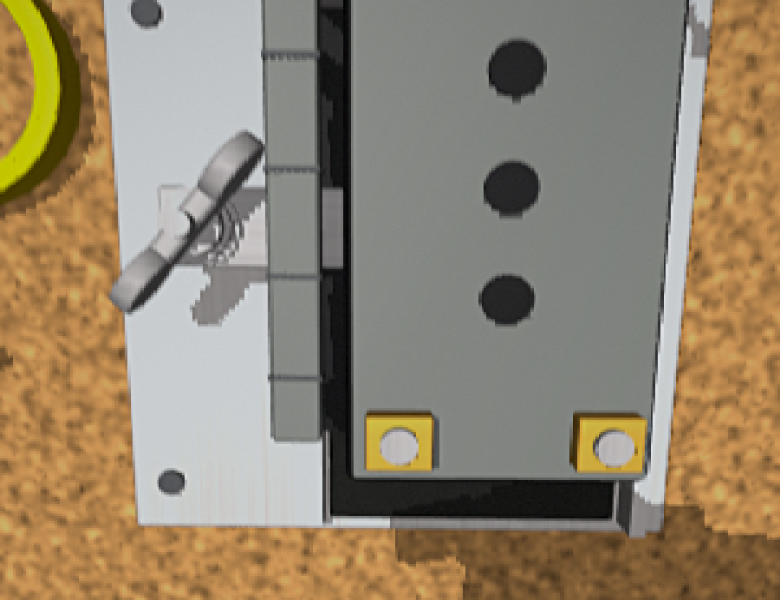

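Run:
```python
from h import *
import pickle
k2=pickle.load(open("w2.pkl","rb"))
for n,u,v,z in(("bat",130+352/2.6,199,107),("bat",130+645/2.6,199,107),("stud",199.2,92.5,85),("ductnl",130+272/2.6,440/2.4,98),("ductnr",130+321/2.6,440/2.4,98),("pl",130+138/2.6,525/2.4,10)):print(n,back((u,v),z,k2).round(1))
ks=ctrl.get_calibration("scene")
im=cv2.imread("pics/scene0.png")[200:250,190:260];s=11
c=cv2.resize(im,None,fx=s,fy=s,interpolation=cv2.INTER_CUBIC)
def P(p):return tuple(((proj(p,ks)[0]-[190,200])*s+s/2).astype(int).tolist())
for z in range(25,95,10):
    cv2.circle(c,P([620,-31.4,z]),3,(0,0,255),-1);cv2.putText(c,str(z),(P([620,-31.4,z])[0]+6,P([620,-31.4,z])[1]),0,.4,(0,0,255))
for x in(-65,65):
  for y in(51,65.5):
    w=np.array([616.3,-121.3])+x*np.array([.9988,-.048])+y*np.array([.048,.9988]);cv2.circle(c,P([*w,98]),4,(0,255,0),1)
cv2.imwrite("pics/s.png",c)
```

```text
bat [543.3 -75.3 107. ]
bat [ 539.3 -157.3  107. ]
stud [620.3 -30.7  85. ]
ductnl [554.3 -52.7  98. ]
ductnr [553.6 -66.7  98. ]
pl [503.3  14.6  10. ]
```

View pics/s.png

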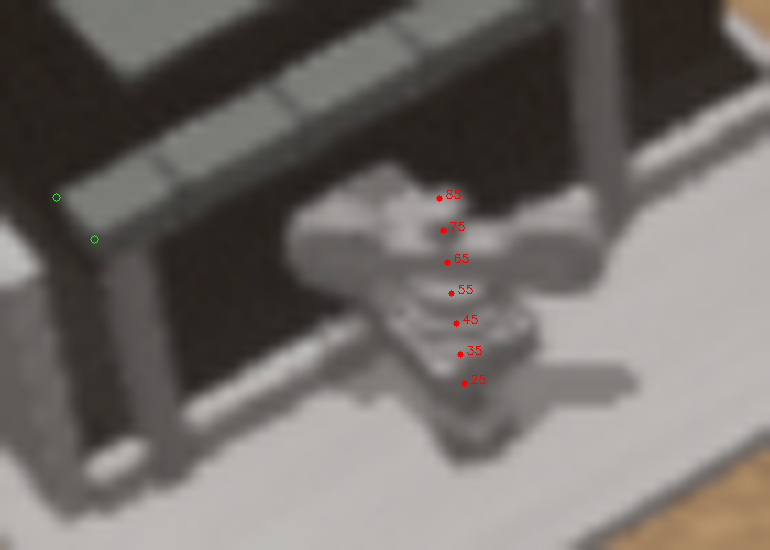

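Both views agree. The battery is home, with its near face at x≈541. The nut's mid height is about z 70, and the wing to push first is at about 139°. Next I turn the tool and go to the wing.

Converted, -0.122 rad is -0.0194.

```bash
python3 -m inch '[[[0,0,-0.0194],[0,0,0],0],[[0,0,-0.0194],[0,0,0],0],[[0,0,-0.0194],[0,0,0],0],[[0,0,-0.0194],[0,0,0],0],[[0,0,-0.0194],[0,0,0],0],[[0,0,-0.0194],[0,0,0],0],[[0,0,-0.0194],[0,0,0],0],[[0,0,-0.0194],[0,0,0],0],[[0,0,-0.0194],[0,0,0],0],[[0,0,-0.0194],[0,0,0],0]]'; python3 -m inch '[[[0,0,-0.0194],[0,0,0],0],[[0,0,-0.0194],[0,0,0],0],[[0,0,-0.0194],[0,0,0],0],[[0,0,-0.0194],[0,0,0],0],[[0,0,-0.0194],[0,0,0],0],[[0,0,-0.0194],[0,0,0],0],[[0,0,-0.0194],[0,0,0],0],[[0,0,-0.0194],[0,0,0],0],[[0,0,-0.0194],[0,0,0],0],[[0,0,-0.0194],[0,0,0],0]]'
cat >> h.py <<'E'
STUD=np.array([620.2,-31.2])
def nut():
    o,r=st();M=r.as_matrix();a=np.degrees(np.arctan2(M[1,1],M[0,1]))
    t=(r.inv().apply(np.r_[STUD,o["tcp_pos"][2]]-o["tcp_pos"]))
    F=o["force"];d=o["tcp_pos"][:2]-STUD
    print("t%.2f"%o["time_s"],"yaw_y(local) %.1f wing %.1f"%(a+2.8,a+92.8),"tcp in stud/tool frame",(-t[:2]).round(1),"z %.1f"%o["tcp_pos"][2],"F tool",r.inv().apply(F).round(1),"Mz",o["moment"].round(3),"T %.3f"%(o["moment"][2]+(d[0]*F[1]-d[1]*F[0])/1000),"rF %.3f"%((d[0]*F[1]-d[1]*F[0])/1000),"j6 %.2f"%o["joint_pos"][5])
E
python3 - <<'E'
from h import *
nut();o,r=st();M=r.as_matrix()
tgt=STUD+M[:2,0]*24+M[:2,1]*(-19)
print(tgt,togo([*tgt,229.7]).round(1),M.round(3).tolist())
E
```

```text
time_s: 8.22
tcp_pos: [532.5, -90.0, 226.0]
tool_rot: [-0.0, 0.833, 0.554, -0.0]
force: [0.5, 0.7, 1.1]
gripper_width: 0.001
grasp_force: 0.0
time_s: 9.05
tcp_pos: [532.5, -90.0, 225.9]
tool_rot: [-0.0, 0.365, 0.931, -0.0]
force: [0.6, -0.2, 0.8]
gripper_width: -0.002
grasp_force: 0.0
t9.05 yaw_y(local) 50.0 wing 140.0 tcp in stud/tool frame [  24.3 -102.7] z 225.9 F tool [-0.6  0.3 -0.8] Mz [-0.029  0.013 -0.028] T 0.023 rF 0.051 j6 -1.18
[589.68292761 -28.8108058 ] [-0.3 83.7 -3.8] [[-0.733, 0.68, -0.0], [0.68, 0.733, -0.0], [0.0, -0.0, -1.0]]
```

Converted, 40 mm is 0.2, 35 mm is 0.175.

```bash
python3 -m inch '[[[0,0,0],[0,0.14,0],0],[[0,0,0],[0,0.14,0],0],[[0,0,0],[0,0.1375,0],0],[[0,0,0],[0,0,0.2],0],[[0,0,0],[0,0,0.2],0],[[0,0,0],[0,0,0.175],0],[[0,0,0],[0,0,0.125],0],[[0,0,0],[0,0,0.06],0],[[0,0,0],[0,0,0.04],0],[[0,0,0],[0,0,0],0]]'
python3 - <<'E'
from h import *
nut();k=ctrl.get_calibration("scene");im=ctrl.capture("scene");c=cv2.resize(im[150:260,160:290],(780,660),interpolation=3)[:600];cv2.imwrite("pics/s2.png",c[:,:,::-1])
E
```

```text
time_s: 9.88
tcp_pos: [589.4, -28.8, 65.2]
tool_rot: [-0.001, 0.368, 0.93, -0.0]
force: [0.0, 0.4, 0.2]
gripper_width: 0.001
grasp_force: 0.0
t9.88 yaw_y(local) 49.6 wing 139.6 tcp in stud/tool frame [ 24.1 -19.3] z 65.2 F tool [ 0.3  0.3 -0.2] Mz [0.04  0.01  0.017] T 0.004 rF -0.014 j6 -1.04
```

View pics/s2.png

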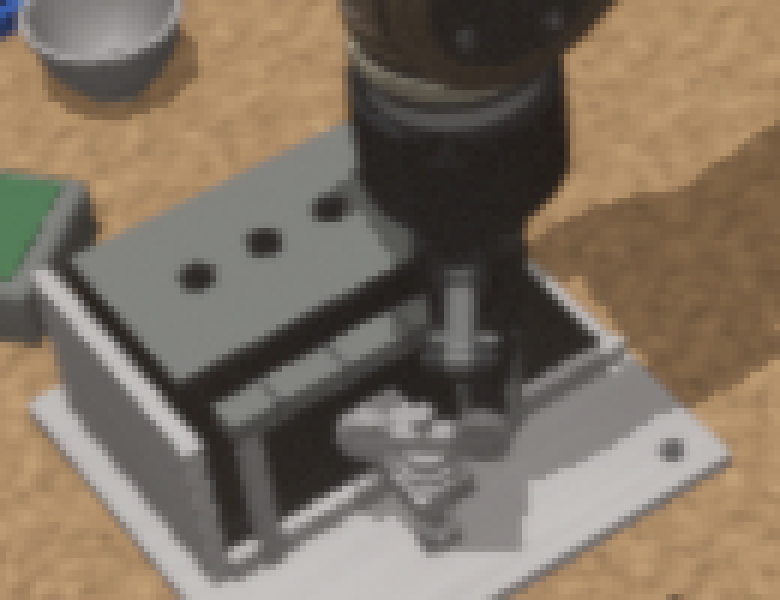

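The fingertip is just behind the wing at about (485,430), clear of the duct. Now I close the gap until it touches.

Converted, 2 mm is 0.01, 1.5 mm is 0.0075.

```bash
python3 -m inch '[[[0,0,0],[0,0.01,0],0],[[0,0,0],[0,0.01,0],0],[[0,0,0],[0,0.0075,0],0]]'; python3 -c 'from h import *;nut()'; python3 -m inch '[[[0,0,0],[0,0.0075,0],0],[[0,0,0],[0,0.005,0],0],[[0,0,0],[0,0,0],0]]'; python3 -c 'from h import *;nut()'
```

```text
time_s: 10.18
tcp_pos: [593.1, -27.0, 68.0]
tool_rot: [-0.001, 0.367, 0.93, -0.003]
force: [-8.2, -9.0, 1.7]
gripper_width: 0.006
grasp_force: 6.1
t10.18 yaw_y(local) 49.8 wing 139.8 tcp in stud/tool frame [ 22.7 -15.4] z 68.0 F tool [ -0.2 -12.2  -1.6] Mz [-1.437  1.239 -0.01 ] T 0.269 rF 0.279 j6 -1.03
time_s: 10.43
tcp_pos: [594.1, -25.6, 67.8]
tool_rot: [-0.001, 0.367, 0.93, -0.004]
force: [-8.9, -9.4, 2.5]
gripper_width: 0.001
grasp_force: 6.2
t10.43 yaw_y(local) 49.8 wing 139.8 tcp in stud/tool frame [ 22.9 -13.7] z 67.8 F tool [  0.1 -13.   -2.4] Mz [-1.435  1.394 -0.098] T 0.199 rF 0.296 j6 -1.03
```

Converted, 1.9 mm is 0.0095, 1 mm is 0.005, 0.08 rad is 0.0127.

```bash
python3 -m inch '[[[0,0,0.0127],[0.005,0.0095,0.001],0],[[0,0,0.0127],[0.005,0.0095,0.001],0],[[0,0,0.0127],[0.005,0.0095,0.001],0],[[0,0,0.0127],[0.005,0.0095,0.001],0],[[0,0,0.0127],[0.005,0.0095,0.001],0],[[0,0,0.0127],[0.005,0.0095,0.001],0]]'; python3 -c 'from h import *;nut()'
```

```text
time_s: 10.93
tcp_pos: [599.0, -13.7, 66.5]
tool_rot: [-0.002, 0.579, 0.815, -0.004]
force: [-10.9, -8.0, 4.7]
gripper_width: -0.003
grasp_force: 6.1
t10.93 yaw_y(local) 22.0 wing 112.0 tcp in stud/tool frame [ 23.5 -14.3] z 66.5 F tool [ -4.  -13.   -4.6] Mz [-1.29   1.646 -0.177] T 0.185 rF 0.362 j6 -0.52
```

The rows are not in the units I measure in: shifts go in shares of 200 mm and turns go in shares of 2 pi rad. I convert before sending: 0.5 mm is 0.0025, 0.09 rad is 0.0143.

```bash
python3 -m inch '[[[0,0,0.0143],[0.0025,0.0025,0],0],[[0,0,0.0143],[0.0025,0.0025,0],0],[[0,0,0],[0,0,0],0]]'; python3 -c 'from h import *;nut()';python3 -m inch '[[[0,0,0.0127],[0.004,0.0095,0.001],0],[[0,0,0.0127],[0.004,0.0095,0.001],0],[[0,0,0.0127],[0.004,0.0095,0.001],0],[[0,0,0.0127],[0.004,0.0095,0.001],0]]'; python3 -c 'from h import *;nut()'
```

```text
time_s: 11.18
tcp_pos: [599.8, -11.1, 66.4]
tool_rot: [-0.002, 0.65, 0.76, -0.003]
force: [-9.8, -4.1, 4.3]
gripper_width: 0.005
grasp_force: 5.0
t11.18 yaw_y(local) 11.7 wing 101.7 tcp in stud/tool frame [ 23.1 -17. ] z 66.4 F tool [ -2.5 -10.4  -4.2] Mz [-0.627  1.444 -0.016] T 0.265 rF 0.281 j6 -0.34
time_s: 11.52
tcp_pos: [606.8, -5.7, 65.6]
tool_rot: [-0.003, 0.763, 0.646, -0.003]
force: [-10.4, 2.8, 5.3]
gripper_width: -0.0
grasp_force: 5.3
t11.52 yaw_y(local) -6.7 wing 83.3 tcp in stud/tool frame [ 22.9 -17.4] z 65.6 F tool [  1.  -10.8  -5.2] Mz [0.369 1.604 0.041] T 0.269 rF 0.228 j6 -0.01
```

Converted, 1.9 mm is 0.0095, 1.4 mm is 0.007, 0.08 rad is 0.0127.

```bash
python3 -m inch '[[[0,0,0.0127],[0.007,0.0095,0.001],0],[[0,0,0.0127],[0.007,0.0095,0.001],0],[[0,0,0.0127],[0.007,0.0095,0.001],0],[[0,0,0.0127],[0.007,0.0095,0.001],0],[[0,0,0.0127],[0.007,0.0095,0.001],0]]'; python3 -c 'from h import *;nut()';python3 -m inch '[[[0,0,0.0127],[0.007,0.0095,0.001],0],[[0,0,0.0127],[0.007,0.0095,0.001],0],[[0,0,0.0127],[0.007,0.0095,0.001],0],[[0,0,0.0127],[0.007,0.0095,0.001],0]]'; python3 -c 'from h import *;nut()'
```

```text
time_s: 11.93
tcp_pos: [617.7, -2.2, 64.4]
tool_rot: [-0.003, 0.876, 0.482, -0.004]
force: [-11.1, 0.5, 5.1]
gripper_width: 0.001
grasp_force: 4.8
t11.93 yaw_y(local) -29.6 wing 60.4 tcp in stud/tool frame [ 23.2 -17.7] z 64.4 F tool [-5.6 -9.7 -5. ] Mz [ 0.072  1.747 -0.021] T 0.301 rF 0.322 j6 0.40
time_s: 12.27
tcp_pos: [627.0, -2.0, 63.4]
tool_rot: [-0.003, 0.942, 0.336, -0.004]
force: [-9.9, 2.0, 3.6]
gripper_width: -0.006
grasp_force: 4.5
t12.27 yaw_y(local) -48.0 wing 42.0 tcp in stud/tool frame [ 23.8 -18.3] z 63.4 F tool [-6.4 -7.8 -3.5] Mz [ 0.476  1.587 -0.085] T 0.218 rF 0.303 j6 0.72
```

Converted, 2 mm is 0.01, 1.2 mm is 0.006, 0.08 rad is 0.0127.

```bash
python3 -m inch '[[[0,0,0.0127],[0.006,0.01,0.001],0],[[0,0,0.0127],[0.006,0.01,0.001],0],[[0,0,0.0127],[0.006,0.01,0.001],0],[[0,0,0.0127],[0.006,0.01,0.001],0]]'; python3 -c 'from h import *;nut()';python3 -m inch '[[[0,0,0.0127],[0.0065,0.01,0.001],0],[[0,0,0.0127],[0.0065,0.01,0.001],0],[[0,0,0.0127],[0.0065,0.01,0.001],0],[[0,0,0.0127],[0.0065,0.01,0.001],0]]'; python3 -c 'from h import *;nut()'
```

```text
time_s: 12.6
tcp_pos: [635.7, -5.3, 62.6]
tool_rot: [-0.003, 0.983, 0.181, -0.004]
force: [-8.5, 4.8, 3.5]
gripper_width: 0.002
grasp_force: 4.3
t12.60 yaw_y(local) -66.3 wing 23.7 tcp in stud/tool frame [ 23.7 -18.7] z 62.6 F tool [-6.3 -7.5 -3.4] Mz [ 0.876  1.428 -0.07 ] T 0.224 rF 0.294 j6 1.04
time_s: 12.93
tcp_pos: [643.2, -10.9, 61.8]
tool_rot: [-0.003, 1.0, 0.022, -0.003]
force: [-6.6, 7.7, 1.8]
gripper_width: -0.002
grasp_force: 4.1
t12.93 yaw_y(local) -84.7 wing 5.3 tcp in stud/tool frame [ 23.9 -19.3] z 61.8 F tool [-6.2 -8.  -1.7] Mz [ 1.229  0.986 -0.076] T 0.236 rF 0.312 j6 1.35
```

Converted, 2 mm is 0.01, 1.2 mm is 0.006, 0.06 rad is 0.0095.

```bash
python3 -m inch '[[[0,0,0.0095],[0.006,0.01,0.001],0],[[0,0,0.0095],[0.006,0.01,0.001],0],[[0,0,0.0095],[0.006,0.01,0.001],0],[[0,0,0.0095],[0.006,0.01,0.001],0]]'; python3 -c 'from h import *;nut()';python3 -m inch '[[[0,0,0.0095],[0.006,0.01,0.001],0],[[0,0,0.0095],[0.006,0.01,0.001],0],[[0,0,0.0095],[0.006,0.01,0.001],0],[[0,0,0.0095],[0.006,0.01,0.001],0]]'; python3 -c 'from h import *;nut()'
```

```text
time_s: 13.27
tcp_pos: [648.3, -18.1, 60.9]
tool_rot: [-0.003, 0.995, -0.098, -0.003]
force: [-4.6, 10.1, 1.4]
gripper_width: -0.0
grasp_force: 4.6
t13.27 yaw_y(local) -98.4 wing -8.4 tcp in stud/tool frame [ 25.  -18.3] z 60.9 F tool [-6.5 -9.  -1.3] Mz [ 1.607  0.788 -0.084] T 0.259 rF 0.343 j6 1.58
time_s: 13.6
tcp_pos: [651.5, -26.5, 60.3]
tool_rot: [-0.004, 0.976, -0.216, -0.002]
force: [-1.5, 12.2, -0.6]
gripper_width: 0.0
grasp_force: 4.8
t13.60 yaw_y(local) -112.2 wing -22.2 tcp in stud/tool frame [ 26.4 -17.5] z 60.3 F tool [ -6.5 -10.4   0.7] Mz [ 1.917  0.354 -0.125] T 0.264 rF 0.388 j6 1.80
```

Converted, 1.8 mm is 0.009, 0.8 mm is 0.004, 0.06 rad is 0.0095.

```bash
python3 -m inch '[[[0,0,0.0095],[0.004,0.009,0.001],0],[[0,0,0.0095],[0.004,0.009,0.001],0],[[0,0,0.0095],[0.004,0.009,0.001],0],[[0,0,0.0095],[0.004,0.009,0.001],0]]'; python3 -c 'from h import *;nut()'
```

```text
time_s: 13.93
tcp_pos: [651.8, -34.2, 59.7]
tool_rot: [-0.004, 0.943, -0.332, -0.001]
force: [0.2, 11.9, -1.7]
gripper_width: -0.003
grasp_force: 4.8
t13.93 yaw_y(local) -125.9 wing -35.9 tcp in stud/tool frame [ 26.5 -17.4] z 59.7 F tool [-7.3 -9.4  1.8] Mz [ 1.819 -0.161 -0.124] T 0.252 rF 0.377 j6 2.03
```

Converted, -40 mm is -0.2, -2.9 mm is -0.0145, -0.121 rad is -0.0193.

```bash
python3 -m inch '[[[0,0,0],[-0.005,-0.04,0],0],[[0,0,0],[-0.005,-0.025,0],0],[[0,0,0],[0,0,-0.175],0],[[0,0,0],[0,0,-0.2],0],[[0,0,-0.0193],[-0.015,-0.0145,0],0],[[0,0,-0.0193],[-0.015,-0.0145,0],0],[[0,0,-0.0193],[-0.015,-0.0145,0],0],[[0,0,-0.0193],[-0.015,-0.0145,0],0],[[0,0,-0.0193],[-0.015,-0.0145,0],0],[[0,0,-0.0193],[-0.015,-0.0145,0],0]]'; python3 -m inch '[[[0,0,-0.0193],[-0.015,-0.0145,0],0],[[0,0,-0.0193],[-0.015,-0.0145,0],0],[[0,0,-0.0193],[-0.015,-0.0145,0],0],[[0,0,-0.0193],[-0.015,-0.0145,0],0],[[0,0,-0.0193],[-0.015,-0.0145,0],0],[[0,0,-0.0193],[-0.015,-0.0145,0],0],[[0,0,-0.0193],[-0.015,-0.0145,0],0],[[0,0,-0.0193],[-0.015,-0.0145,0],0],[[0,0,-0.0193],[-0.015,-0.0145,0],0],[[0,0,-0.0193],[-0.015,-0.0145,0],0]]';python3 -m inch '[[[0,0,-0.0193],[-0.015,-0.0145,0],0],[[0,0,-0.0193],[-0.015,-0.0145,0],0],[[0,0,-0.0193],[-0.015,-0.0145,0],0],[[0,0,-0.0193],[-0.015,-0.0145,0],0],[[0,0,-0.0193],[-0.015,-0.0145,0],0],[[0,0,-0.0193],[-0.015,-0.0145,0],0],[[0,0,-0.0193],[-0.015,-0.0145,0],0],[[0,0,-0.0193],[-0.015,-0.0145,0],0],[[0,0,-0.0193],[-0.015,-0.0145,0],0],[[0,0,-0.0193],[-0.015,-0.0145,0],0]]'; python3 -c 'from h import *
nut()
im=ctrl.capture("wrist");cv2.imwrite("pics/w3.png",im[:,:,::-1])
im=ctrl.capture("scene")
a=cv2.resize(im[150:260,160:290],(500,423),interpolation=3);b=cv2.resize(cv2.imread("pics/w3.png"),(300,225));c=np.zeros((423,800,3),np.uint8);c[:,:500]=a[:,:,::-1];c[:225,500:]=b;cv2.imwrite("pics/m3.png",c)'
```

```text
time_s: 14.77
tcp_pos: [648.8, -5.4, 135.5]
tool_rot: [0.001, 1.0, 0.031, 0.002]
force: [-0.0, -0.1, 0.2]
gripper_width: 0.002
grasp_force: 0.0
time_s: 15.6
tcp_pos: [610.0, 1.0, 135.4]
tool_rot: [0.001, 0.805, 0.594, 0.001]
force: [0.6, 0.5, -0.2]
gripper_width: -0.001
grasp_force: 0.0
time_s: 16.43
tcp_pos: [590.2, -33.2, 135.4]
tool_rot: [0.002, 0.324, 0.946, -0.0]
force: [-0.3, 0.2, -0.7]
gripper_width: 0.001
grasp_force: 0.0
t16.43 yaw_y(local) 55.0 wing 145.0 tcp in stud/tool frame [ 22.5 -19.9] z 135.4 F tool [0.4 0.  0.7] Mz [ 0.008  0.008 -0.06 ] T -0.068 rF -0.007 j6 -1.14
```

View pics/m3.png

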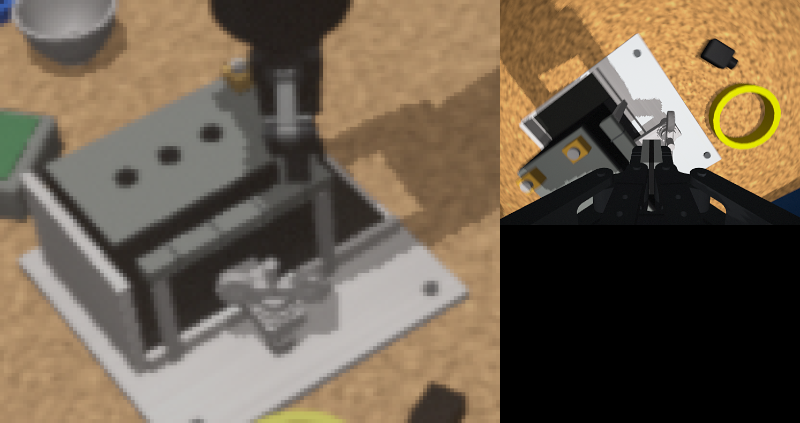

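Converted, 0.11 rad is 0.0175.

```bash
python3 -m inch '[[[0,0,0.0175],[0,0,0],0],[[0,0,0.0175],[0,0,0],0],[[0,0,0.0175],[0,0,0],0],[[0,0,0.0159],[0,0,0],0],[[0,0,0],[0,0,0],0]]'; python3 -c 'from h import *
nut();print(togo([579.1,-33.2,62]).round(1))'
```

```text
time_s: 16.95
tcp_pos: [589.8, -32.6, 134.6]
tool_rot: [0.001, 0.523, 0.852, 0.0]
force: [0.5, 1.3, 0.4]
gripper_width: -0.0
grasp_force: 0.0
t16.95 yaw_y(local) 29.7 wing 119.7 tcp in stud/tool frame [ 12.5 -27.7] z 134.6 F tool [ 1.   1.  -0.4] Mz [ 0.044  0.02  -0.101] T -0.141 rF -0.040 j6 -0.70
[  4.4 -10.   72.6]
```

Converted, 25 mm is 0.125, 15 mm is 0.075.

```bash
python3 -m inch '[[[0,0,0],[0.022,-0.05,0],0],[[0,0,0],[0,0,0.125],0],[[0,0,0],[0,0,0.125],0],[[0,0,0],[0,0,0.075],0],[[0,0,0],[0,0,0.045],0],[[0,0,0],[0,0,0],0]]'; python3 -c 'from h import *;nut()'; python3 -m inch '[[[0,0,0],[0,0.01,0],0],[[0,0,0],[0,0.01,0],0],[[0,0,0],[0,0.005,0],0]]'; python3 -c 'from h import *;nut()'
```

```text
time_s: 17.45
tcp_pos: [577.0, -32.8, 57.6]
tool_rot: [-0.002, 0.521, 0.853, -0.001]
force: [-0.6, 0.7, 0.2]
gripper_width: 0.001
grasp_force: 0.0
t17.45 yaw_y(local) 30.0 wing 120.0 tcp in stud/tool frame [ 18.3 -39.2] z 57.6 F tool [ 1.  -0.2 -0.2] Mz [-0.006  0.041  0.012] T -0.021 rF -0.033 j6 -0.71
time_s: 17.7
tcp_pos: [584.3, -31.1, 61.3]
tool_rot: [0.002, 0.521, 0.853, 0.001]
force: [-0.0, 1.0, 0.8]
gripper_width: 0.001
grasp_force: 0.0
t17.70 yaw_y(local) 30.0 wing 120.0 tcp in stud/tool frame [ 16.5 -31.9] z 61.3 F tool [ 0.9  0.4 -0.8] Mz [ 0.014 -0.003 -0.012] T -0.049 rF -0.037 j6 -0.70
```

Converted, 2 mm is 0.01.

```bash
python3 -m inch '[[[0,0,0],[0,0.01,0],0],[[0,0,0],[0,0.01,0],0]]'; python3 -c 'from h import *;nut()'; python3 -m inch '[[[0,0,0],[0,0.01,0],0],[[0,0,0],[0,0.005,0],0]]'; python3 -c 'from h import *;nut()'
```

```text
time_s: 17.87
tcp_pos: [587.1, -29.1, 60.5]
tool_rot: [0.001, 0.521, 0.853, 0.0]
force: [0.0, -0.2, -0.1]
gripper_width: 0.002
grasp_force: 0.0
t17.87 yaw_y(local) 30.0 wing 120.0 tcp in stud/tool frame [ 17.  -28.5] z 60.5 F tool [-0.2 -0.1  0.1] Mz [-0.055 -0.012  0.025] T 0.033 rF 0.008 j6 -0.70
time_s: 18.03
tcp_pos: [588.9, -27.8, 59.9]
tool_rot: [-0.0, 0.521, 0.854, -0.001]
force: [-2.9, -2.0, 2.4]
gripper_width: -0.003
grasp_force: 1.6
t18.03 yaw_y(local) 30.0 wing 120.0 tcp in stud/tool frame [ 17.3 -26.3] z 59.9 F tool [-0.5 -3.5 -2.4] Mz [-0.266  0.376  0.012] T 0.085 rF 0.073 j6 -0.69
```

Converted, 1.8 mm is 0.009, 1.5 mm is 0.0075, 0.04 rad is 0.0064.

```bash
python3 -m inch '[[[0,0,0.0064],[0.0075,0.009,0.001],0],[[0,0,0.0064],[0.0075,0.009,0.001],0],[[0,0,0.0064],[0.0075,0.009,0.001],0]]'; python3 -c 'from h import *;nut()'; python3 -m inch '[[[0,0,0.0064],[0.0075,0.009,0.001],0],[[0,0,0.0064],[0.0075,0.009,0.001],0]]'; python3 -c 'from h import *;nut()'
```

```text
time_s: 18.28
tcp_pos: [590.3, -22.9, 59.3]
tool_rot: [-0.001, 0.572, 0.82, -0.003]
force: [-7.1, -5.6, 6.5]
gripper_width: -0.002
grasp_force: 4.8
t18.28 yaw_y(local) 23.1 wing 113.1 tcp in stud/tool frame [ 18.1 -25.2] z 59.3 F tool [-2.8 -8.6 -6.4] Mz [-0.82   1.189 -0.013] T 0.213 rF 0.226 j6 -0.56
time_s: 18.45
tcp_pos: [592.3, -19.0, 58.9]
tool_rot: [-0.002, 0.604, 0.797, -0.003]
force: [-8.6, -5.6, 7.0]
gripper_width: 0.001
grasp_force: 5.3
t18.45 yaw_y(local) 18.5 wing 108.5 tcp in stud/tool frame [ 19.3 -23.5] z 58.9 F tool [-3.1 -9.8 -6.9] Mz [-0.937  1.315 -0.019] T 0.243 rF 0.261 j6 -0.47
```

Converted, 1.8 mm is 0.009, 1.4 mm is 0.007, 0.06 rad is 0.0095.

```bash
python3 -m inch '[[[0,0,0.0095],[0.007,0.009,0.001],0],[[0,0,0.0095],[0.007,0.009,0.001],0],[[0,0,0.0095],[0.007,0.009,0.001],0]]'; python3 -c 'from h import *;nut()'; python3 -m inch '[[[0,0,0.0095],[0.007,0.0095,0.001],0],[[0,0,0.0095],[0.007,0.0095,0.001],0],[[0,0,0.0095],[0.007,0.0095,0.001],0]]'; python3 -c 'from h import *;nut()'
```

```text
time_s: 18.7
tcp_pos: [595.8, -13.3, 58.2]
tool_rot: [-0.003, 0.674, 0.739, -0.004]
force: [-11.8, -5.3, 9.1]
gripper_width: -0.003
grasp_force: 6.1
t18.70 yaw_y(local) 8.1 wing 98.1 tcp in stud/tool frame [ 20.  -22.6] z 58.2 F tool [ -4.2 -12.3  -9. ] Mz [-0.737  1.657  0.023] T 0.362 rF 0.339 j6 -0.28
time_s: 18.95
tcp_pos: [600.4, -8.5, 57.4]
tool_rot: [-0.004, 0.737, 0.675, -0.005]
force: [-12.9, -3.6, 9.2]
gripper_width: -0.001
grasp_force: 7.0
t18.95 yaw_y(local) -2.2 wing 87.8 tcp in stud/tool frame [ 20.8 -21.7] z 57.4 F tool [ -4.8 -12.6  -9. ] Mz [-0.493  2.032 -0.006] T 0.358 rF 0.364 j6 -0.09
```

```bash
for i in 1 2 3; do python3 -m inch '[[[0,0,0],[0,0,0],0]]' >/dev/null; python3 -c 'from h import *;nut()'; done
```

```text
t19.03 yaw_y(local) -2.2 wing 87.8 tcp in stud/tool frame [ 21.  -21.6] z 57.2 F tool [ -4.1 -11.2  -8.2] Mz [-0.534  1.778 -0.007] T 0.315 rF 0.322 j6 -0.09
t19.12 yaw_y(local) -2.1 wing 87.9 tcp in stud/tool frame [ 21.  -21.5] z 57.2 F tool [ -4.3 -11.1  -8.1] Mz [-0.516  1.74   0.053] T 0.378 rF 0.325 j6 -0.09
t19.20 yaw_y(local) -2.1 wing 87.9 tcp in stud/tool frame [ 21.  -21.5] z 57.2 F tool [ -4.1 -12.1  -8.3] Mz [-0.54   1.751  0.006] T 0.346 rF 0.340 j6 -0.09
```

Running torque is about 0.36 N m (0.35 with the finger stopped), against 0.25 running free. That puts the clamp force near 50 N, so I back off and check.

Converted, -40 mm is -0.2, -30 mm is -0.15.

```bash
python3 -m inch '[[[0,0,0],[0,-0.015,0],0],[[0,0,0],[0,-0.03,0],0],[[0,0,0],[0,-0.04,0],0],[[0,0,0],[0,0,-0.15],0],[[0,0,0],[0,0,-0.2],0],[[0,0,0],[0,0,-0.2],0],[[0,0,0],[0,0,-0.15],0],[[0,0,0],[-0.125,-0.15,0],0],[[0,0,0],[-0.125,-0.15,0],0],[[0,0,0],[0,0,0],0]]'; python3 -c 'from h import *
nut()
im=ctrl.capture("scene");cv2.imwrite("pics/f.png",cv2.resize(im[130:270,150:320],(729,600),interpolation=3)[:,:,::-1])'
```

```text
time_s: 20.03
tcp_pos: [518.5, -52.1, 196.2]
tool_rot: [-0.001, 0.737, 0.675, -0.002]
force: [-0.1, 0.3, -1.4]
gripper_width: -0.004
grasp_force: 0.0
t20.03 yaw_y(local) -2.2 wing 87.8 tcp in stud/tool frame [-29.8 -99.5] z 196.2 F tool [ 0.3 -0.1  1.4] Mz [-0.027  0.014 -0.026] T -0.055 rF -0.029 j6 -0.21
```

View pics/f.png

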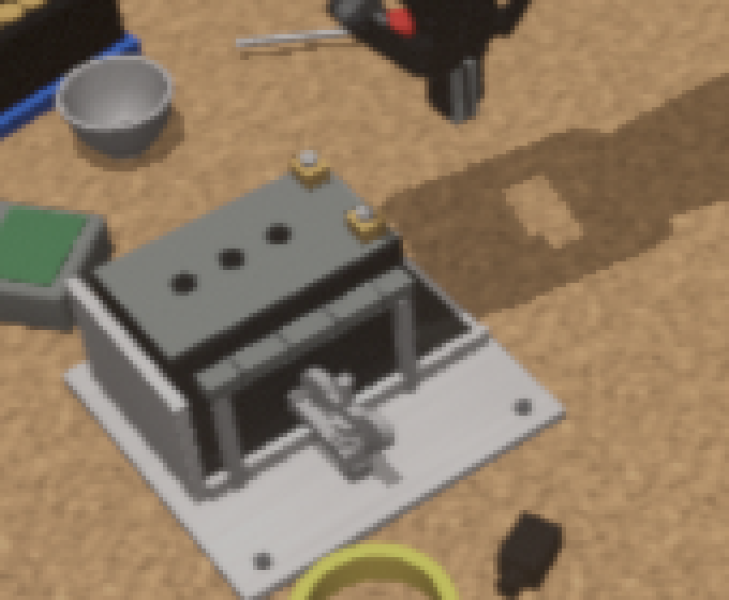

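The battery sits against the stop at about (130,320). The nut is turned and low on the stud at about (340,415), the duct is untouched and the bystanders are in place.

```bash
python3 -c 'from rig import ctrl;print(ctrl.finish_job())'
```

```text
the job is handed in; nothing more can be done
None
```

The job is handed in, with no verdict returned: the battery is home against the stop and the nut is tightened to about 0.37 N m (roughly 50 N of clamp force, estimated from the wrist torque), though the push at the stop briefly reached about 38 N against the 40 N limit.

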